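Push the specimen row home and close the gate

ROBOT

A 6-joint arm with a two-finger parallel gripper is mounted at the origin on the work surface. World frame = base frame: x ahead of the robot, y to its left, z up, the work surface at z = 0. Lengths are in m, angles in rad, forces in N, time in s.
With the tool pointing down it reaches from about 0.375 to 0.9 m from the base axis. Payload 3.1 kg.
Tool frame: the origin (TCP) lies midway between the tips of the shut fingers; the grasp point (between the pads) lies 19 mm behind it; z points along the fingers, y is the line along which they close (so a half turn about z gives the same grasp; the last joint's range is limited). The gripper opens to 87 mm and grips with 3 to 60 N. Pads are 19 mm wide; open, the fingers measure 117 mm over their backs; the gripper's body (75 mm by 190 mm) begins 51 mm behind the grasp point.
Start: joints at [1.115, 0.527, 1.433, -0, 1.181, -0.178], TCP at [0.171, 0.601, 0.199] pointing down, gripper open.
Joint ranges: [-3.08, 3.08], [-0.75, 2.2], [0.22, 2.44], [-1.43, 4.57], [0, 2.65], [-2.85, 2.85]. Speed limits (rad/s): [2.79, 2.79, 3.14, 3.14, 3.14, 3.14].

INTERFACE

Orientations are given as a unit quaternion [x, y, z, w].
In Python, from rig import get_obs, cams, job gives the robot as it stands.
- The arm moves only by the tool servo_tool, never from a script. Its argument "moves" is text: rows parted by semicolons, each of 5 numbers parted by spaces: the shift along the tool's x, y, z in m, then the turn about the tool's z in degrees, then the finger opening in m, from 0 to 0.087. In form: dx dy dz spin claw; .... A call has 1 to 10 rows; each row is the pose to reach, as a shift and turn from the pose commanded when the call began, along the tool's axes at that moment; what a row does not reach only later rows make up. A row lasts 1/12 s, in which the tool goes at most 41.7 mm and 7.16 degrees, less where a joint would pass 70% of its speed; a pose out of reach is approached as far as the arm can. A call with a gripper value outside its range is refused whole. The fingers move at their own pace and stop on an object; "grip_force" is the grip in N (left out, the last holds). Time passes only in rows, so rows that repeat a pose let the fingers close. It gives the time, the measured TCP pose, the force, the opening and the grip force at its end, in the units of the state.
- get_obs(): the state, without advancing time (a new reading comes with each control period).
- cams.camera(name): name is "side" or "top"; returns the picture (420x560x3 uint8, blue, green, red); there is no depth.
- cams.camera_model(name): a dict with "fx", "fy", "cx", "cy" (pixels), "dist" ([k1, k2, p1, p2, k3] as OpenCV has them; the pictures are not rectified), "R" (3x3) and "t" (3): a world point X has camera coordinates R X + t. Camera axes: x right, y down, z forward; pixel columns grow to the right and rows downward; lengths in m; the calibration is good to about 2 mm. A picture is of the moment at which its call begins. camera_model takes no time and is no camera call.
- job.hand_in(): hands the job in; it is judged then, once.
The state is a dict: "time": time; "q": joint angles; "joint_velocities": joint speeds; "joint_torque": joint torques, N m; "position": TCP position; "tool_rot": TCP orientation; "ft_force": force on the tool from outside, world axes, zero at the start; "moment": the same for the moment, N m; "grip_width": finger opening in m; "grip_force": force on a finger pad.
Only numpy, scipy, OpenCV 4.12 (cv2) and the standard library are available. Lean on these libraries where they do the work, as an engineer would, in place of code of your own. Each camera call takes 0.05 s, during which the arm holds its last target. There are 200 camera calls.

TASK

Load the microscope's specimen rail: push the whole row of four holders along the rail together, as one train, until it is fully home against the blue end stop. Then push the orange tab to slide the gate fully across behind the last holder, and move clear. Only push: do not lift any holder or tip it over, do not let the row come apart, and leave everything else on the table where it is.

Things in the scene. Friction and masses are not known exactly. Their poses are not given: they have to be found in the camera images.
- rail: fixed rail: dark steel plate 360 (x) x 56 (y) x 12 mm, guide walls 6 mm thick, tops 21 mm above the table, on both sides; channel 43 mm wide, its floor 12 mm above the table. Origin on the table under the plate's centre; x points along the rail to the blue stop, z up. Lies across the robot's front, stop at the robot's right, turned up to 16 degrees either way; other end open. Row starts 33 to 118 mm short of the stop
- stop_face (a point): centre of the face of the blue end stop that the row must meet: x = 160 mm, y = 0 of the rail, 27 mm above the table; the stop is 56 mm wide, 20 mm long, its top 44 mm above the table. Axes as the rail's
- gate (a joint): slide of the gate in m: 0 open, 0.036 fully closed at its limit; moves along the rail's +y (away from the robot); starts at 0 to 0.006, stays where left, 1.5 N friction. A steel bar 12 mm thick, 18 to 30 mm above the table, entering the channel from the robot's side through a gap in the wall; closed, it stands 5 mm behind a row that is home. A row not home bars its way
- row_home (a point): point on the channel floor (12 mm above the table) at x = 24 mm, y = 0 of the rail, where the rear face of the last holder stands when the row is home. Axes as the rail's
- gate_tab (a point): point in the upright orange push tab on the gate, 48 mm above the table: tab 34 mm wide along the rail (x), 8 mm thick (y), 18 to 56 mm above the table. Open it lies at x = 13, y = -70 mm of the rail, closed at y = -34 mm. Under it a base plate 12 mm thick reaches out to y = -93 mm. Axes as the rail's
- holder_red: holder of the row: loose aluminium block 34 mm long (x, along the rail) x 40 mm wide (y) x 26 mm high, about 100 g, with a red disc 29 mm across, 4 mm proud, on top with a small metal spot. Origin at the centre of its underside, z up, x towards the stop. The four coloured holders stand in one touching row on the rail, order varies
- holder_green: holder of the row: loose aluminium block 34 mm long (x, along the rail) x 40 mm wide (y) x 26 mm high, about 100 g, with a green disc 29 mm across, 4 mm proud, on top with a small metal spot. Origin at the centre of its underside, z up, x towards the stop. The four coloured holders stand in one touching row on the rail, order varies
- holder_yellow: holder of the row: loose aluminium block 34 mm long (x, along the rail) x 40 mm wide (y) x 26 mm high, about 100 g, with a yellow disc 29 mm across, 4 mm proud, on top with a small metal spot. Origin at the centre of its underside, z up, x towards the stop. The four coloured holders stand in one touching row on the rail, order varies
- holder_white: holder of the row: loose aluminium block 34 mm long (x, along the rail) x 40 mm wide (y) x 26 mm high, about 100 g, with a white disc 29 mm across, 4 mm proud, on top with a small metal spot. Origin at the centre of its underside, z up, x towards the stop. The four coloured holders stand in one touching row on the rail, order varies
- spare_holder: bystander: a fifth holder like those of the row but with a black disc, 30 mm high overall, standing on the table beyond the rail; not part of the row, to be left alone
- jar: bystander: small amber glass jar with white lid, 40 mm across, 50 mm high, beyond the rail; origin at the centre of its underside
- tweezers: bystander: steel tweezers 130 mm long, 8 mm high, lying on the robot's side of the rail near the stop; origin under the middle
- dish: bystander: white dish 60 mm across, 14 mm high, on the robot's side of the rail towards its open end; origin at the centre of its underside
- driver: bystander: blue-handled screwdriver 160 mm long lying on the table at the robot's right; origin under its middle
- rinse_bottle: bystander: white bottle with red cap, 50 mm across, 90 mm high, left of the rail; origin at the centre of its underside
- objective: bystander: dark metal microscope objective standing upright, 34 mm across, 46 mm high, at the right of the rail; origin at the centre of its underside
There are look-alikes about, which are no part of the job. What is shaped like the holder_yellow but purple is not meant.

How it is judged:
On the way, in this order (a step that is already met when the one before it is completed fails the run):
1. the row of four is fully home against the stop, with the gate still open (x of each of holder_red, holder_green, holder_yellow, holder_white in the frame of rail above 0.038 m and z of each of holder_red, holder_green, holder_yellow, holder_white in the frame of rail below 0.015 m and angle between each of holder_red, holder_green, holder_yellow, holder_white's own z axis and vertical below 0.1 rad and value of joint gate below 0.015 m), for 0.2 s.
2. the gate is slid across behind the row (x of each of holder_red, holder_green, holder_yellow, holder_white in the frame of rail above 0.038 m and z of each of holder_red, holder_green, holder_yellow, holder_white in the frame of rail below 0.015 m and angle between each of holder_red, holder_green, holder_yellow, holder_white's own z axis and vertical below 0.1 rad and value of joint gate above 0.032 m), for 0.2 s.
At the end, for the whole second after the job is handed in: All four holders stand on the rail floor, upright, at rest, packed against the stop with no more than 3 mm of play in the whole row; the gate is within 4 mm of fully closed; no bystander has moved more than 25 mm (all of step 2 and linear speed of each of holder_red, holder_green, holder_yellow, holder_white below 0.01 m/s and distance of each of spare_holder, jar, tweezers, dish, driver, rinse_bottle, objective from where it was at the start of the episode below 0.025 m); the robot touches nothing.
It fails at once if a holder of the row is lifted more than 8 mm off the rail's floor (z of any of holder_red, holder_green, holder_yellow, holder_white in the frame of rail above 0.02 m).
It fails at once if a holder of the row is tipped by more than 20 degrees (angle between any of holder_red, holder_green, holder_yellow, holder_white's own z axis and vertical above 0.35 rad).
It fails at once if the row comes apart: its gaps add up to more than 14 mm (horizontal distance between holder_red and holder_green above 0.116 m or horizontal distance between any of holder_red, holder_green and holder_yellow above 0.116 m or horizontal distance between any of holder_red, holder_green, holder_yellow and holder_white above 0.116 m).
It fails at once if another thing on the table is moved more than 25 mm (distance of any of spare_holder, jar, tweezers, dish, driver, rinse_bottle, objective from where it was at the start of the episode above 0.025 m).
It also fails if it takes over 43 s, if anything falls off the work surface, if the arm or the gripper's body presses on something with over 40 N, if the wrist force passes 120 N, or if a joint passes its speed limit or range.

## Working session

There is one attempt and no reset: what is moved stays moved. The work goes in short steps, Python scripts to look and compute and a tool call to move; the robot and the scene stay as the last step left them, time stands still between calls to the robot, and variables do not carry over. Pictures are saved under pics/ and viewed, at most 10 in all, crops included, and the job is handed in when it is done.

Besides the shell and the picture viewer there is one more tool, called after "Emit:" by a JSON object that holds its "method" and its "body". servo_tool: Moves the arm, as the interface text tells. Its arguments: {"type":"object","properties":{"moves":{"type":"string"},"grip_force":{"type":"number"}},"required":["moves"]}

```bash
mkdir -p pics
cat > h.py <<'E'
import numpy as np, cv2
from rig import get_obs, cams, job
def ray(name,uv,z):
    m=cams.camera_model(name);K=np.array([[m['fx'],0,m['cx']],[0,m['fy'],m['cy']],[0,0,1]])
    p=cv2.undistortPoints(np.array(uv,float).reshape(-1,1,2),K,np.array(m['dist'])).reshape(-1,2)
    R=np.array(m['R']);t=np.array(m['t']);c=-R.T@t
    d=np.c_[p,np.ones(len(p))]@R
    return c+d*((z-c[2])/d[:,2])[:,None]
E
python3 - <<'E'
from h import *
for n in('top','side'):
    cv2.imwrite(f'pics/{n}0.png',cams.camera(n))
o=get_obs();print(o['time'],o['position'],o['tool_rot'],o['grip_width'])
E
```

```text
0.1 [0.17043094 0.60055017 0.19816704] [ 1.37933742e-01  9.90440948e-01 -9.53670239e-04 -3.17958187e-04] 0.08742778738228231
```

View pics/top0.png

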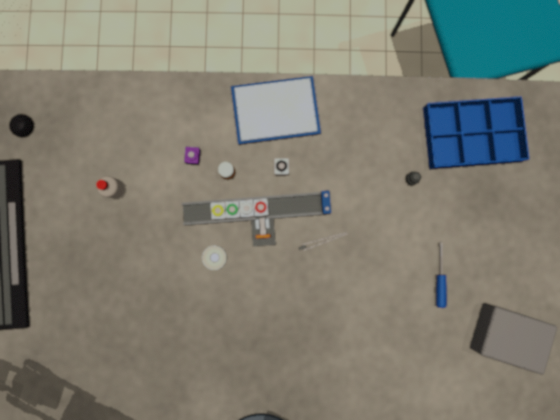

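View pics/side0.png

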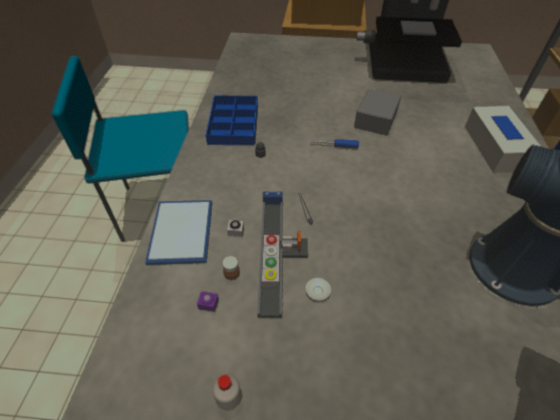

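The top view shows the row at yellow (217,210), green (232,209), white (247,208) and red (261,207). The stop is at (326,202) and the orange tab at (263,236). The purple look-alike at (192,155) is off the rail and not part of the row. Next I'll measure these and confirm in a crop.

Run:
```python
from h import *
def cen(mask,box):
    x0,y0,x1,y1=box;m=np.zeros_like(mask);m[y0:y1,x0:x1]=mask[y0:y1,x0:x1]
    ys,xs=np.nonzero(m);return (xs.mean(),ys.mean(),len(xs),xs.min(),xs.max(),ys.min(),ys.max()) if len(xs) else None
for n,box in (('top',(180,185,345,250)),('side',(245,180,320,320))):
    im=cv2.imread(f'pics/{n}0.png');h=cv2.cvtColor(im,cv2.COLOR_BGR2HSV);print(n)
    R=lambda a,b,s=90,v=60:cv2.inRange(h,(a,s,v),(b,255,255))
    for k,m,z in (('yellow',R(22,34),.042),('green',R(45,85),.042),('red',R(0,5)|R(172,180),.042),('orange',R(6,18,150,120),.05),('blue',R(100,125,120),.044)):
        c=cen(m,box)
        if c: print(k,np.round(c,1),ray(n,[c[:2]],z).round(4))
im=cv2.imread('pics/top0.png')[185:255,175:345];cv2.imwrite('pics/c1.png',cv2.resize(im,None,fx=4.7,fy=4.7,interpolation=cv2.INTER_CUBIC))
im=cv2.imread('pics/side0.png')[180:325,235:330];cv2.imwrite('pics/c2.png',cv2.resize(im,None,fx=4.1,fy=4.1,interpolation=cv2.INTER_CUBIC))
```

```text
top
yellow [217.4 210.   73.  212.  223.  205.  215. ] [[0.5916 0.1138 0.042 ]]
green [231.8 209.   30.  227.  236.  205.  213. ] [[0.5947 0.0794 0.042 ]]
red [260.2 206.8  65.  255.  265.  202.  212. ] [[0.6011 0.0118 0.042 ]]
orange [262.6 236.   37.  256.  269.  234.  237. ] [[0.5318 0.0042 0.05  ]]
blue [324.9 202.8  94.  322.  329.  192.  213. ] [[ 0.6137 -0.1425  0.044 ]]
side
yellow [270.1 274.1  90.  264.  276.  269.  279. ] [[0.5934 0.1142 0.042 ]]
green [270.5 262.2  49.  266.  275.  258.  266. ] [[0.5965 0.0811 0.042 ]]
red [271.  239.1  73.  266.  276.  234.  244. ] [[0.6034 0.0116 0.042 ]]
orange [299.  235.8  30.  298.  300.  231.  241. ] [[ 5.343e-01 -2.000e-04  5.000e-02]]
blue [272.8 194.8  54.  264.  281.  193.  197. ] [[ 0.6164 -0.1416  0.044 ]]
```

View pics/c1.png

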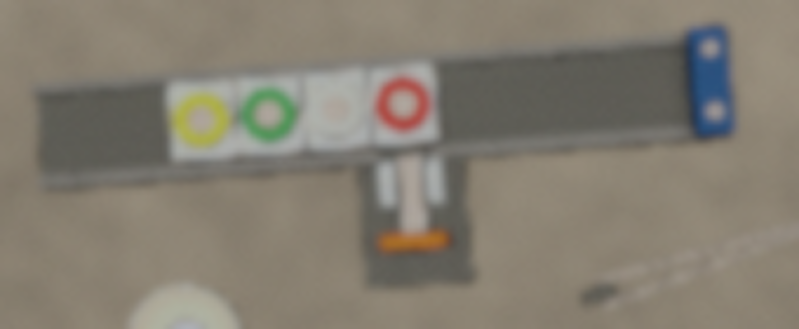

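View pics/c2.png

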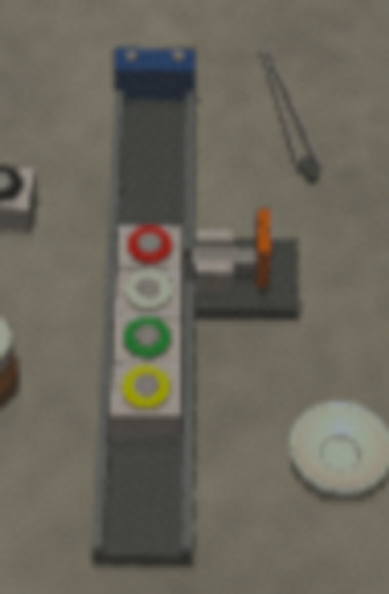

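Both crops confirm the row of four touching on the rail, with yellow last, the gate open and the way to the stop clear. The rail heading is about 5.1°.

```bash
cat >> h.py <<'E'
from scipy.spatial.transform import Rotation as Ro
A=np.deg2rad(5.1);X=np.array([np.sin(A),-np.cos(A),0]);Y=np.array([np.cos(A),np.sin(A),0])
O=np.array([.6022,.0117,0])-.013*X   # rail origin estimate
def to(p):
    o=get_obs();R=Ro.from_quat(o['tool_rot']).as_matrix()
    t=-X;spin=np.rad2deg(np.arctan2(t@R[:,1],t@R[:,0]))
    d=np.array(p)-o['position']
    print('t',o['time'],'pos',np.round(o['position'],4),'rail',np.round([(o['position']-O)@X,(o['position']-O)@Y],4),'move',np.round(R.T@d,4),'spin',spin.round(1),'F',np.round(o['ft_force'],1))
E
python3 -c "
from h import *
to(O-.141*X+[0,0,.1]);print(O)"
```

```text
t 0.1 pos [0.1704 0.6006 0.1982] rail [-0.6119 -0.3777] move [-0.5212 -0.3045  0.0986] spin 69.0 F [-0.6  0.8 -0.3]
[0.60104437 0.02464853 0.        ]
```

Emit:
{"method": "servo_tool", "body": {"moves": "-0.035 -0.020 0 7 0; -0.070 -0.041 0 14 0; -0.104 -0.061 0 21 0; -0.139 -0.081 0 28 0; -0.174 -0.102 0 35 0; -0.209 -0.122 0 42 0; -0.243 -0.142 0 49 0; -0.278 -0.163 0 56 0; -0.313 -0.183 0 63 0; -0.347 -0.203 0 69 0"}}

```text
time: 0.93
position: [0.45, 0.3093, 0.1988]
tool_rot: [0.677, 0.736, -0.0, -0.0]
ft_force: [-0.2, 0.6, 0.3]
grip_width: 0.0282
grip_force: 0.0
```

```bash
python3 -c "
from h import *
to(O-.141*X+[0,0,.1])"
```

```text
t 0.9333 pos [0.45   0.3093 0.1988] rail [-0.297  -0.1251] move [-0.1553  0.126   0.0987] spin -0.3 F [-0.2  0.6  0.3]
```

Emit:
{"method": "servo_tool", "body": {"moves": "-0.026 0.021 0.010 0 0; -0.052 0.042 0.020 0 0; -0.078 0.063 0.035 0 0; -0.104 0.084 0.05 0 0; -0.130 0.105 0.07 0 0; -0.155 0.126 0.098 0 0; -0.155 0.126 0.098 0 0; -0.155 0.126 0.098 0 0"}}

```text
time: 1.6
position: [0.5878, 0.1662, 0.0984]
tool_rot: [0.676, 0.737, -0.002, -0.002]
ft_force: [-0.6, 0.2, 0.5]
grip_width: 0.0003
grip_force: 0.0
```

Run:
```python
from h import *
to(O-.141*X+[0,0,.019])
a=cams.camera('side')[160:330,200:340];cv2.imwrite('pics/s1.png',cv2.resize(a,None,fx=3.5,fy=3.5,interpolation=cv2.INTER_CUBIC))
```

```text
t 1.6 pos [0.5878 0.1662 0.0984] rail [-0.1422 -0.0006] move [-0.0012  0.001   0.0794] spin -0.2 F [-0.6  0.2  0.5]
```

View pics/s1.png

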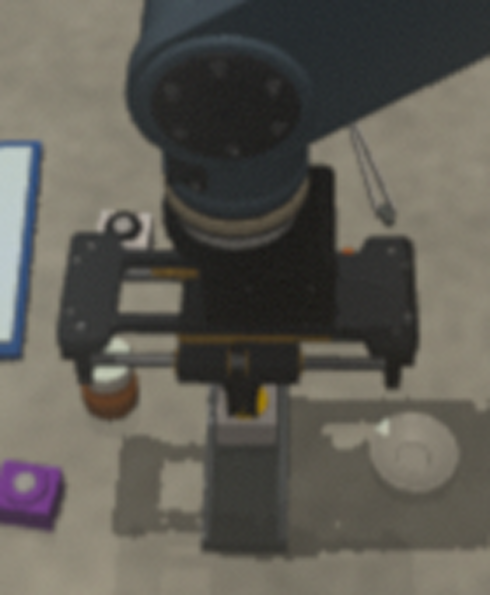

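The shut fingers hang over the channel behind the yellow holder, at about (240,390) in the crop, with no obstacles near. Descending.

Emit:
{"method": "servo_tool", "body": {"moves": "0 0.001 0.03 0 0; 0 0.001 0.06 0 0; 0 0.001 0.075 0 0; 0 0.001 0.079 0 0; 0 0.001 0.079 0 0; 0 0.001 0.079 0 0"}}

```text
time: 2.15
position: [0.5899, 0.1692, 0.0236]
tool_rot: [0.674, 0.739, 0.001, 0.001]
ft_force: [0.6, 0.0, -0.0]
grip_width: 0.0005
grip_force: 0.0
```

Run:
```python
from h import *
to(O+.014*X+[0,0,.019])
```

```text
t 2.15 pos [0.5899 0.1692 0.0236] rail [-0.145   0.0018] move [-0.159  -0.0021  0.0045] spin 0.1 F [ 0.6  0.  -0. ]
```

Emit:
{"method": "servo_tool", "body": {"moves": "-0.004 -0.002 0.004 0 0; -0.008 -0.002 0.004 0 0; -0.012 -0.002 0.004 0 0; -0.016 -0.002 0.004 0 0; -0.019 -0.002 0.004 0 0; -0.022 -0.002 0.004 0 0; -0.025 -0.002 0.004 0 0; -0.028 -0.002 0.004 0 0; -0.031 -0.002 0.004 0 0; -0.034 -0.002 0.004 0 0"}}

```text
time: 2.98
position: [0.5905, 0.1342, 0.018]
tool_rot: [0.675, 0.738, 0.0, -0.0]
ft_force: [-0.3, 2.4, -0.6]
grip_width: 0.0006
grip_force: 1.2
```

Run:
```python
from h import *
to(O+.014*X+[0,0,.019])
```

```text
t 2.9833 pos [0.5905 0.1342 0.018 ] rail [-0.1101 -0.0008] move [-0.1241  0.0008 -0.0011] spin 0.0 F [-0.3  2.4 -0.6]
```

In contact at about 2.4 N. Pushing on.

Emit:
{"method": "servo_tool", "body": {"moves": "-0.004 0 0 0 0; -0.008 0 0 0 0; -0.012 0 0 0 0; -0.016 0 0 0 0; -0.020 0 0 0 0; -0.024 0 0 0 0; -0.028 0 0 0 0; -0.032 0 0 0 0; -0.036 0 0 0 0; -0.040 0 0 0 0"}}

```text
time: 3.82
position: [0.5941, 0.0938, 0.0181]
tool_rot: [0.675, 0.738, -0.0, -0.0]
ft_force: [0.5, 2.2, 1.2]
grip_width: 0.0003
grip_force: 1.1
```

Emit:
{"method": "servo_tool", "body": {"moves": "-0.004 0 0 0 0; -0.008 0 0 0 0; -0.012 0 0 0 0; -0.016 0 0 0 0; -0.020 0 0 0 0; -0.024 0 0 0 0; -0.028 0 0 0 0; -0.032 0 0 0 0; -0.036 0 0 0 0; -0.040 0 0 0 0"}}

```text
time: 4.65
position: [0.5977, 0.054, 0.018]
tool_rot: [0.675, 0.738, -0.0, -0.0]
ft_force: [-0.3, 2.2, 0.1]
grip_width: 0.0002
grip_force: 1.1
```

Run:
```python
from h import *
to(O+.014*X+[0,0,.019])
a=cams.camera('side')[160:330,200:340];cv2.imwrite('pics/s2.png',cv2.resize(a,None,fx=3.5,fy=3.5,interpolation=cv2.INTER_CUBIC))
```

```text
t 4.65 pos [0.5977 0.054  0.018 ] rail [-0.0295 -0.0008] move [-0.0435  0.0007 -0.001 ] spin 0.0 F [-0.3  2.2  0.1]
```

View pics/s2.png

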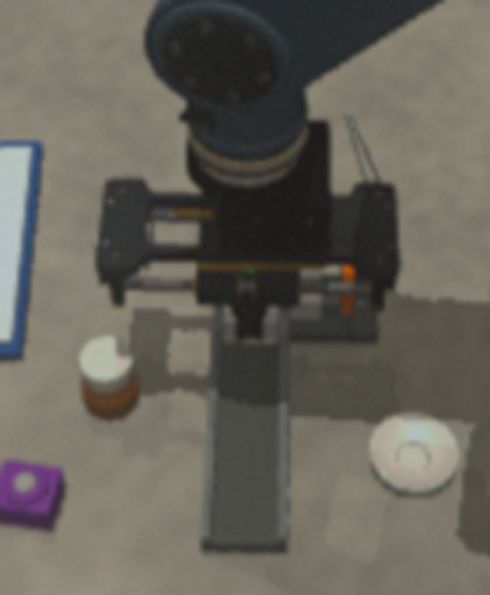

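The train is moving with the fingers behind it, still in the channel at crop (250,320). About 43 mm remain.

Emit:
{"method": "servo_tool", "body": {"moves": "-0.004 0 0 0 0; -0.008 0 0 0 0; -0.012 0 0 0 0; -0.016 0 0 0 0; -0.020 0 0 0 0; -0.023 0 0 0 0; -0.026 0 0 0 0; -0.029 0 0 0 0; -0.031 0 0 0 0; -0.033 0 0 0 0"}}

```text
time: 5.53
position: [0.6006, 0.0213, 0.018]
tool_rot: [0.675, 0.738, -0.0, -0.0]
ft_force: [-0.6, 2.4, -0.3]
grip_width: 0.0005
grip_force: 1.2
```

Emit:
{"method": "servo_tool", "body": {"moves": "-0.001 0 0 0 0; -0.002 0 0 0 0; -0.003 0 0 0 0; -0.004 0 0 0 0; -0.005 0 0 0 0; -0.006 0 0 0 0"}}

```text
time: 6.03
position: [0.6012, 0.0155, 0.018]
tool_rot: [0.675, 0.738, -0.0, -0.0]
ft_force: [-0.2, 2.2, 0.5]
grip_width: 0.0004
grip_force: 1.2
```

Emit:
{"method": "servo_tool", "body": {"moves": "-0.001 0 0 0 0; -0.002 0 0 0 0; -0.003 0 0 0 0; -0.004 0 0 0 0"}}

```text
time: 6.37
position: [0.6016, 0.0115, 0.0181]
tool_rot: [0.675, 0.738, 0.0, 0.0]
ft_force: [-0.3, 2.6, 0.6]
grip_width: 0.0007
grip_force: 1.2
```

Emit:
{"method": "servo_tool", "body": {"moves": "-0.001 0 0 0 0; -0.002 0 0 0 0; -0.003 0 0 0 0"}}

```text
time: 6.62
position: [0.6018, 0.0085, 0.018]
tool_rot: [0.675, 0.738, -0.0, -0.0]
ft_force: [0.7, 3.6, 0.0]
grip_width: 0.0007
grip_force: 1.2
```

Emit:
{"method": "servo_tool", "body": {"moves": "-0.001 0 0 0 0; -0.002 0 0 0 0; -0.002 0 0 0 0"}}

```text
time: 6.87
position: [0.602, 0.0063, 0.018]
tool_rot: [0.675, 0.738, -0.0, 0.0]
ft_force: [-0.2, 2.0, 0.4]
grip_width: 0.0004
grip_force: 1.0
```

Emit:
{"method": "servo_tool", "body": {"moves": "-0.001 0 0 0 0; -0.002 0 0 0 0; -0.003 0 0 0 0"}}

```text
time: 7.12
position: [0.6021, 0.0041, 0.0184]
tool_rot: [0.675, 0.738, 0.0, -0.0]
ft_force: [-2.9, 4.9, 9.2]
grip_width: 0.0006
grip_force: 4.5
```

Run:
```python
from h import *
to(O+.014*X+[0,0,.019])
a=cams.camera('side')[170:260,230:330];b=cams.camera('top')[180:260,240:350]
f=lambda i:cv2.resize(i,(400,380),interpolation=cv2.INTER_CUBIC)
cv2.imwrite('pics/s3.png',np.hstack([f(a),f(b)]))
```

```text
t 7.1167 pos [0.6021 0.0041 0.0184] rail [ 0.0206 -0.0008] move [ 0.0066  0.0008 -0.0006] spin 0.0 F [-2.9  4.9  9.2]
```

View pics/s3.png

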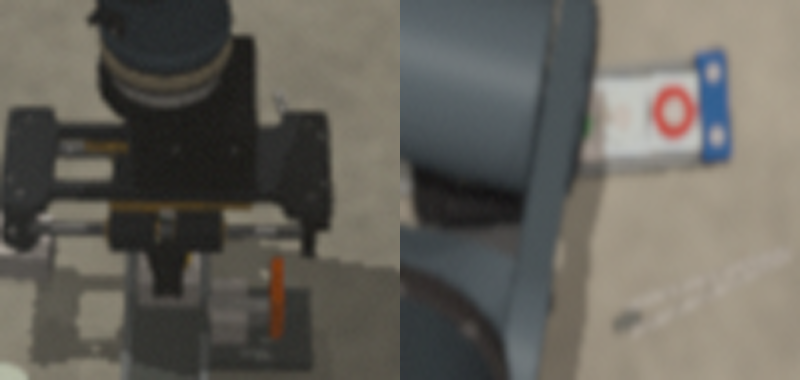

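The top half of the picture shows red at (675,110) against the blue stop face at about x=700, and the force is rising. One firmer press will confirm it is home.

Emit:
{"method": "servo_tool", "body": {"moves": "-0.001 0 0 0 0; -0.002 0 0 0 0; -0.002 0 0 0 0; -0.002 0 0 0 0"}}

```text
time: 7.55
position: [0.6028, 0.0015, 0.0189]
tool_rot: [0.675, 0.738, 0.0, 0.0]
ft_force: [-0.8, 2.4, 6.2]
grip_width: 0.0004
grip_force: 2.8
```

Emit:
{"method": "servo_tool", "body": {"moves": "0 0 -0.003 0 0; 0 0 -0.005 0 0; 0 0 -0.005 0 0; 0 0 -0.005 0 0"}}

```text
time: 7.88
position: [0.6027, 0.0011, 0.0231]
tool_rot: [0.675, 0.738, -0.0, 0.0]
ft_force: [0.3, 0.2, -0.3]
grip_width: -0.0001
grip_force: 0.0
```

Emit:
{"method": "servo_tool", "body": {"moves": "-0.001 0 0 0 0; -0.001 0 0 0 0; -0.002 0 0 0 0"}}

```text
time: 8.13
position: [0.6024, -0.0004, 0.0228]
tool_rot: [0.675, 0.738, -0.0, -0.0]
ft_force: [-0.7, -0.1, -0.4]
grip_width: 0.0003
grip_force: 0.0
```

Emit:
{"method": "servo_tool", "body": {"moves": "-0.001 0 0 0 0; -0.001 0 0 0 0; -0.002 0 0 0 0; -0.002 0 0 0 0"}}

```text
time: 8.47
position: [0.6028, -0.0026, 0.023]
tool_rot: [0.675, 0.738, -0.0, 0.0]
ft_force: [0.5, 0.4, -0.3]
grip_width: 0.0006
grip_force: 0.0
```

Run:
```python
from h import *
to(O+.014*X+[0,0,.019])
im=cams.camera('top');h=cv2.cvtColor(im,cv2.COLOR_BGR2HSV)
for k,m,z in(('red',cv2.inRange(h,(0,90,60),(5,255,255))|cv2.inRange(h,(172,90,60),(180,255,255)),.042),('blue',cv2.inRange(h,(100,120,60),(125,255,255)),.044)):
    m[:185]=0;m[250:]=0;m[:,:270]=0;m[:,345:]=0
    ys,xs=np.nonzero(m);p=ray('top',[[xs.mean(),ys.mean()]],z)[0];print(k,xs.mean(),ys.mean(),p,(p-O)@X,(p-O)@Y)
```

```text
t 8.4667 pos [ 0.6028 -0.0026  0.023 ] rail [ 0.0273 -0.0006] move [0.0133 0.0007 0.004 ] spin 0.0 F [ 0.5  0.4 -0.3]
red 314.8636363636364 203.07575757575756 [ 0.61272167 -0.1186906   0.042     ] 0.14380971128853567 -0.001110969496862726
blue 325.5774647887324 202.66197183098592 [ 0.61406154 -0.14413742  0.044     ] 0.16927489411009147 -0.0020384724791029157
```

Run:
```python
from h import *
a=cams.camera('side')[190:260,250:330];b=cams.camera('top')[180:250,260:340]
f=lambda i:cv2.resize(i,(400,350),interpolation=cv2.INTER_CUBIC)
cv2.imwrite('pics/s4.png',np.hstack([f(a),f(b)]))
```

```text
(no output)
```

View pics/s4.png

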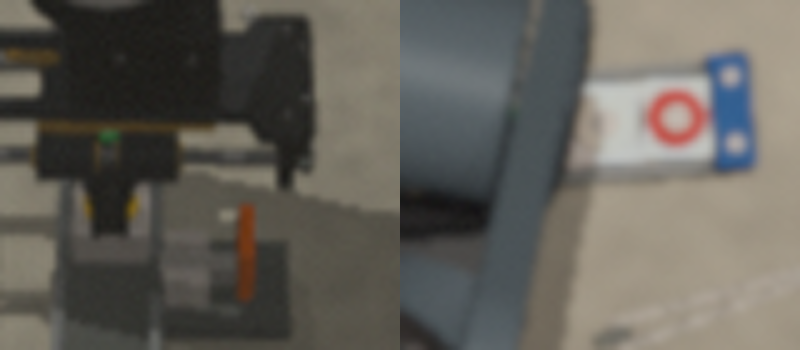

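Run:
```python
from h import *
m=cams.camera_model('side');K=np.array([[m['fx'],0,m['cx']],[0,m['fy'],m['cy']],[0,0,1]])
def pr(p):
    return ((cv2.projectPoints(np.array([p]),cv2.Rodrigues(np.array(m['R']))[0],np.array(m['t']),K,np.array(m['dist']))[0].ravel()-[250,190])*5).round(0)
o=get_obs();print('tcp',pr(o['position']))
for x in(.018,.0245,.031):
  for z in(.012,.038): print(x,z,pr(O+x*X+[0,0,z]))
im=cv2.imread('pics/side0.png');print('cam',-np.array(m['R']).T@np.array(m['t']))
```

```text
tcp [110. 247.]
0.018 0.012 [108. 274.]
0.018 0.038 [108. 243.]
0.0245 0.012 [108. 264.]
0.0245 0.038 [108. 233.]
0.031 0.012 [109. 254.]
0.031 0.038 [108. 223.]
cam [0.52684307 0.60815069 0.8125606 ]
```

Run:
```python
from h import *
m=cams.camera_model('side');K=np.array([[m['fx'],0,m['cx']],[0,m['fy'],m['cy']],[0,0,1]])
def pr(p):
    return cv2.projectPoints(np.array([p]),cv2.Rodrigues(np.array(m['R']))[0],np.array(m['t']),K,np.array(m['dist']))[0].ravel()
print((pr([.5878,.1662,.0984])-[200,160])*3.5,(pr([.5977,.054,.018])-[200,160])*3.5,(pr([.6021,.0041,.0184])-[230,170])*[4,380/90])
print(get_obs()['moment'],get_obs()['q'])
```

```text
[243.49075269 421.57643704] [249.79819343 345.51946359] [167.74345599 306.22892595]
[-0.07129949  0.0935145  -0.00207353] [-1.89175712e-01  7.37785114e-01  1.61654987e+00 -1.17514511e-06
  7.87254306e-01 -2.78850897e-01]
```

Force fell to zero with the finger possibly overlapping the rear edge in the view. I'll back straight out and look.

Emit:
{"method": "servo_tool", "body": {"moves": "0.003 0 0 0 0; 0.006 0 0 0 0; 0.010 0 0 0 0; 0.015 0 0 0 0; 0.020 0 0 0 0; 0.026 0 0 0 0; 0.032 0 0 0 0; 0.040 0 0 0 0; 0.040 0 0 0 0"}}

```text
time: 9.37
position: [0.5987, 0.0393, 0.023]
tool_rot: [0.674, 0.739, -0.0, -0.0]
ft_force: [0.7, -0.5, -0.2]
grip_width: 0.0003
grip_force: 0.0
```

Run:
```python
from h import *
to(O+.014*X+[0,0,.019])
a=cams.camera('side')[180:260,250:330];b=cams.camera('top')[180:260,260:340]
f=lambda i:cv2.resize(i,(400,400),interpolation=cv2.INTER_CUBIC)
cv2.imwrite('pics/s5.png',np.hstack([f(a),f(b)]))
```

```text
t 9.3667 pos [0.5987 0.0393 0.023 ] rail [-0.0148 -0.0011] move [-0.0288  0.001   0.004 ] spin 0.1 F [ 0.7 -0.5 -0.2]
```

View pics/s5.png

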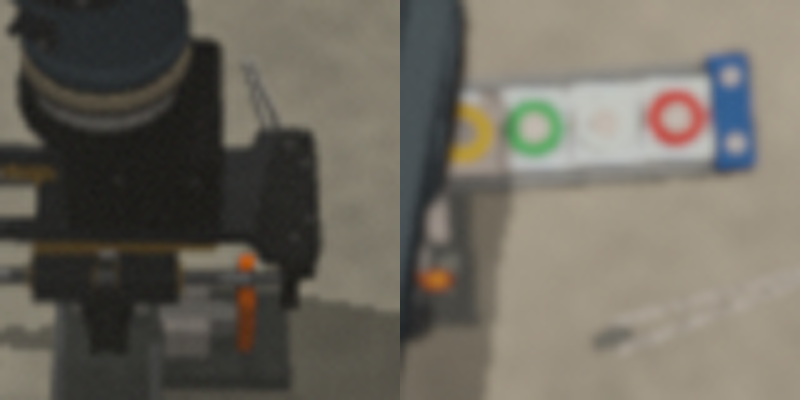

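The row now shows packed spacing (red 678, white 606, green 534, yellow about 465 in the right half, 72 px pitch) against the stop. Lifting clear, then over to the gate side, where I'll check the row numerically.

Emit:
{"method": "servo_tool", "body": {"moves": "0 0 -0.035 0 0; 0 0 -0.07 0 0; 0 0 -0.10 0 0; 0 -0.04 -0.10 0 0; 0 -0.08 -0.10 0 0; 0 -0.12 -0.10 0 0; 0 -0.15 -0.10 0 0; 0 -0.15 -0.10 0 0"}}

```text
time: 10.13
position: [0.4402, 0.025, 0.1225]
tool_rot: [0.675, 0.738, -0.003, -0.005]
ft_force: [-0.4, 0.2, -0.5]
grip_width: 0.0003
grip_force: 0.0
```

```bash
cat > chk.py <<'E'
from h import *
def rail(n,k,m,z,box):
    q=np.zeros_like(m);x0,y0,x1,y1=box;q[y0:y1,x0:x1]=m[y0:y1,x0:x1];ys,xs=np.nonzero(q)
    if len(xs)<5: print(n,k,'none');return
    p=ray(n,[[xs.mean(),ys.mean()]],z)[0]-O;print(n,k,len(xs),'rail x,y',np.round([p@X,p@Y],4))
for n,box in(('top',(180,185,345,250)),('side',(245,180,320,320))):
    h=cv2.cvtColor(cams.camera(n),cv2.COLOR_BGR2HSV)
    R=lambda a,b,s=90,v=60:cv2.inRange(h,(a,s,v),(b,255,255))
    for k,m,z in(('yellow',R(20,34),.042),('green',R(45,85),.042),('red',R(0,5)|R(172,180),.042),('orange',R(6,18,150,110),.05),('blue',R(100,125,120),.044)): rail(n,k,m,z,box)
E
python3 - <<'E'
from h import *
to(O+.013*X-.11*Y+[0,0,.038])
import chk
E
```

```text
t 10.1333 pos [0.4402 0.025  0.1225] rail [-0.0147 -0.1602] move [-0.0279  0.0511  0.0838] spin 0.0 F [-0.4  0.2 -0.5]
top yellow 64 rail x,y [ 0.0409 -0.0016]
top green 30 rail x,y [ 0.0755 -0.0023]
top red 69 rail x,y [ 0.1439 -0.0012]
top orange 19 rail x,y [ 0.0232 -0.071 ]
top blue 73 rail x,y [ 0.1693 -0.0018]
side yellow 71 rail x,y [ 0.0415 -0.0001]
side green 40 rail x,y [0.0749 0.0006]
side red 56 rail x,y [0.1429 0.0008]
side orange 25 rail x,y [ 0.0171 -0.0679]
side blue 53 rail x,y [0.1671 0.0009]
```

The row is home: yellow at 0.041 and red at 0.143 on the rail, as specified. The gate is still open at y ≈ −0.070. Now down behind the tab.

Emit:
{"method": "servo_tool", "body": {"moves": "-0.015 0.02 0 0 0; -0.0285 0.045 0 0 0; -0.0285 0.052 0.02 0 0; -0.0285 0.052 0.05 0 0; -0.0285 0.052 0.075 0 0; -0.0285 0.052 0.084 0 0; -0.0285 0.052 0.084 0 0; -0.0285 0.052 0.084 0 0"}}

```text
time: 10.9
position: [0.5053, 0.0001, 0.039]
tool_rot: [0.675, 0.738, 0.0, 0.0]
ft_force: [0.1, 0.8, 1.4]
grip_width: 0.0007
grip_force: 0.0
```

Emit:
{"method": "servo_tool", "body": {"moves": "0 0.004 0 0 0; 0 0.008 0 0 0; 0 0.012 0 0 0; 0 0.016 0 0 0; 0 0.020 0 0 0; 0 0.024 0 0 0; 0 0.028 0 0 0; 0 0.032 0 0 0; 0 0.036 0 0 0; 0 0.040 0 0 0"}}

```text
time: 11.73
position: [0.5443, 0.0039, 0.039]
tool_rot: [0.675, 0.738, -0.0, -0.0]
ft_force: [0.1, 0.8, 0.6]
grip_width: 0.0007
grip_force: 0.0
```

Run:
```python
from h import *
to(O+.013*X-.05*Y+[0,0,.038])
import chk
```

```text
t 11.7333 pos [0.5443 0.0039 0.039 ] rail [ 0.0156 -0.0584] move [0.0026 0.0084 0.001 ] spin 0.0 F [0.1 0.8 0.6]
top yellow 30 rail x,y [0.0474 0.0001]
top green 27 rail x,y [ 0.0757 -0.0032]
top red 67 rail x,y [ 0.1439 -0.001 ]
top orange none
top blue 70 rail x,y [ 0.1694 -0.002 ]
side yellow 110 rail x,y [ 0.0624 -0.0166]
side green 28 rail x,y [0.0731 0.0006]
side red 31 rail x,y [0.1394 0.002 ]
side orange 5 rail x,y [ 0.0145 -0.0697]
side blue 13 rail x,y [ 0.1726 -0.0022]
```

There is no force although the TCP has passed the tab. The fingertip evidently sits about 18 mm higher than reported: it also rode up on the yellow edge, and it appears 2 px high in the images. I'll back off, go lower and push again.

Emit:
{"method": "servo_tool", "body": {"moves": "0.001 -0.015 0 0 0; 0.002 -0.03 0 0 0; 0.002 -0.047 0 0 0; 0.002 -0.047 0.008 0 0; 0.002 -0.047 0.016 0 0; 0.002 -0.047 0.020 0 0; 0.002 -0.047 0.020 0 0; 0.002 -0.047 0.020 0 0"}}

```text
time: 12.5
position: [0.4979, 0.0016, 0.0184]
tool_rot: [0.675, 0.738, 0.0, 0.0]
ft_force: [0.5, -0.3, -0.8]
grip_width: 0.0003
grip_force: 0.0
```

Emit:
{"method": "servo_tool", "body": {"moves": "0 0.004 0 0 0; 0 0.008 0 0 0; 0 0.012 0 0 0; 0 0.016 0 0 0; 0 0.020 0 0 0; 0 0.024 0 0 0; 0 0.026 0 0 0; 0 0.028 0 0 0"}}

```text
time: 13.17
position: [0.5244, 0.0042, 0.019]
tool_rot: [0.675, 0.738, -0.0, -0.001]
ft_force: [-1.6, -0.5, 0.3]
grip_width: 0.0002
grip_force: 0.8
```

Run:
```python
from h import *
to(O+.013*X-.05*Y+[0,0,.02])
a=cams.camera('side')[180:260,250:330];b=cams.camera('top')[180:260,260:340]
f=lambda i:cv2.resize(i,(400,400),interpolation=cv2.INTER_CUBIC)
cv2.imwrite('pics/s6.png',np.hstack([f(a),f(b)]))
```

```text
t 13.1667 pos [0.5244 0.0042 0.019 ] rail [ 0.0135 -0.0782] move [ 0.0005  0.0282 -0.001 ] spin 0.1 F [-1.6 -0.5  0.3]
```

Now in contact, with 1.6 N matching the gate friction. Pushing.

Emit:
{"method": "servo_tool", "body": {"moves": "0 0.003 0 0 0; 0 0.006 0 0 0; 0 0.009 0 0 0; 0 0.012 0 0 0; 0 0.015 0 0 0; 0 0.018 0 0 0; 0 0.020 0 0 0; 0 0.022 0 0 0; 0 0.023 0 0 0; 0 0.024 0 0 0"}}

```text
time: 14.1
position: [0.5489, 0.0064, 0.019]
tool_rot: [0.675, 0.738, -0.0, -0.0]
ft_force: [-2.1, 1.9, 0.2]
grip_width: 0.0006
grip_force: 0.8
```

Emit:
{"method": "servo_tool", "body": {"moves": "0 0.001 0 0 0; 0 0.002 0 0 0; 0 0.003 0 0 0"}}

```text
time: 14.35
position: [0.5517, 0.0066, 0.019]
tool_rot: [0.675, 0.738, -0.0, -0.0]
ft_force: [-1.5, 0.8, -0.5]
grip_width: 0.0009
grip_force: 0.8
```

Emit:
{"method": "servo_tool", "body": {"moves": "0 0.001 0 0 0; 0 0.002 0 0 0; 0 0.003 0 0 0"}}

```text
time: 14.6
position: [0.5548, 0.0068, 0.019]
tool_rot: [0.675, 0.738, -0.0, -0.0]
ft_force: [-1.6, 1.8, -0.5]
grip_width: 0.0007
grip_force: 0.8
```

Emit:
{"method": "servo_tool", "body": {"moves": "0 0.001 0 0 0; 0 0.002 0 0 0"}}

```text
time: 14.77
position: [0.5557, 0.007, 0.019]
tool_rot: [0.675, 0.738, -0.001, -0.001]
ft_force: [-5.5, -1.1, 2.4]
grip_width: 0.0008
grip_force: 2.5
```

Emit:
{"method": "servo_tool", "body": {"moves": "0 0.001 0 0 0; 0 0.002 0 0 0"}}

```text
time: 14.93
position: [0.5557, 0.0071, 0.019]
tool_rot: [0.674, 0.738, -0.002, -0.002]
ft_force: [-8.5, -2.2, 4.9]
grip_width: 0.0004
grip_force: 4.2
```

Emit:
{"method": "servo_tool", "body": {"moves": "0 0.001 0 0 0; 0 0.002 0 0 0"}}

```text
time: 15.1
position: [0.5556, 0.0072, 0.0188]
tool_rot: [0.674, 0.739, -0.004, -0.004]
ft_force: [-11.5, -3.7, 8.1]
grip_width: 0.0005
grip_force: 5.8
```

The gate stands hard at its limit. Backing off and clear, then checking.

Emit:
{"method": "servo_tool", "body": {"moves": "0 -0.01 0 0 0; 0 -0.03 0 0 0; 0 -0.05 0 0 0; 0 -0.06 -0.03 0 0; 0.02 -0.07 -0.07 0 0; 0.05 -0.09 -0.10 0 0; 0.08 -0.10 -0.13 0 0; 0.11 -0.10 -0.16 0 0; 0.14 -0.10 -0.18 0 0; 0.14 -0.10 -0.18 0 0"}}

```text
time: 15.93
position: [0.4522, 0.1421, 0.2043]
tool_rot: [0.673, 0.739, 0.006, 0.004]
ft_force: [1.7, -0.6, -0.2]
grip_width: 0.0005
grip_force: 0.0
```

Run:
```python
from h import *
to(O+.013*X-.05*Y+[0,0,.02])
import chk
a=cams.camera('side')[180:300,230:350];b=cams.camera('top')[170:270,220:345]
f=lambda i:cv2.resize(i,(400,400),interpolation=cv2.INTER_CUBIC)
cv2.imwrite('pics/s7.png',np.hstack([f(a),f(b)]))
```

```text
t 15.9333 pos [0.4522 0.1421 0.2043] rail [-0.1302 -0.1378] move [-0.1439  0.0847  0.1852] spin 0.2 F [ 1.7 -0.6 -0.2]
top yellow 63 rail x,y [ 0.0409 -0.0017]
top green 30 rail x,y [ 0.0755 -0.0023]
top red 68 rail x,y [ 0.1437 -0.0012]
top orange 27 rail x,y [ 0.0134 -0.0349]
top blue 73 rail x,y [ 0.1693 -0.0018]
side yellow 71 rail x,y [ 0.0415 -0.0001]
side green 40 rail x,y [0.0749 0.0006]
side red 57 rail x,y [0.1432 0.0007]
side orange 25 rail x,y [ 0.017  -0.0329]
side blue 53 rail x,y [0.1671 0.0009]
```

View pics/s7.png

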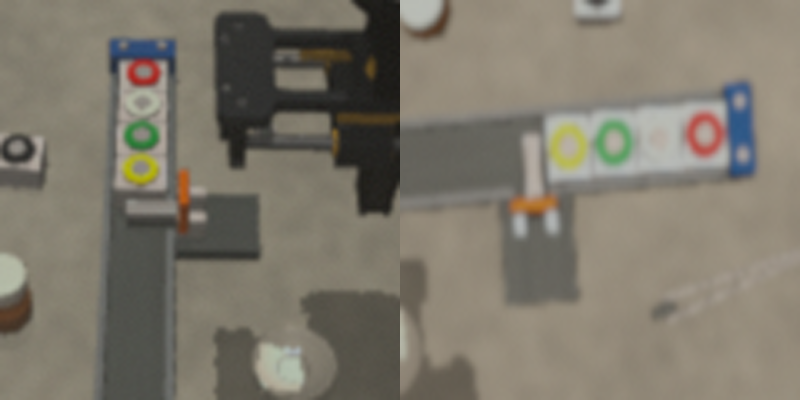

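Both views show the row packed against the stop, the gate bar across behind yellow (tab y ≈ −0.034) and the arm clear. Handing in.

```bash
python3 -c "
from rig import job
print(job.hand_in())"
```

```text
the job is handed in; nothing more can be done
None
```

I handed in the job at about 16 s: the four holders are packed home against the blue stop, the gate is pushed to its limit behind them, and the arm is clear; the judge's verdict was not shown.

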